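Balance the payload pod on the ridge stand

ROBOT

A 6-joint arm with a two-finger parallel gripper is mounted at the origin on a cart in front of the work surface, level with it; the furniture and walls round the work are solid. World frame = base frame: x ahead of the robot, y to its left, z up, the work surface at z = 0. Lengths are in m, angles in rad, forces in N, time in s.
With the tool pointing down it reaches from about 0.25 to 0.775 m from the base axis. Payload 4 kg.
Tool frame: the origin (TCP) lies at the very end of the fingers, on their centre line; the grasp point (between the pads) lies 19 mm behind it; z points along the fingers, y is the line along which they close (so a half turn about z gives the same grasp; the last joint's range is limited). The gripper opens to 94 mm and grips with 3 to 60 N. Pads are 16 mm wide; open, the fingers measure 119 mm over their backs; the gripper's body (75 mm by 177 mm) begins 78 mm behind the grasp point.
Start: joints at [1.191, 0.087, 1.371, -0, 1.684, -0.103], TCP at [0.15, 0.529, 0.206] pointing down, gripper open.
Joint ranges: [-3.1, 3.1], [-0.76, 2.03], [0.27, 2.55], [-1.08, 4.22], [0.17, 2.65], [-2.57, 2.57]. Speed limits (rad/s): [2.79, 2.79, 3.14, 3.14, 3.14, 3.14].

INTERFACE

Orientations are given as [roll, pitch, yaw] about the fixed x, y, z axes, in that order (R = Rz(yaw) Ry(pitch) Rx(roll)).
In Python, from bench import robot gives the robot as it stands. The module is installed in compiled form; this text tells all that it offers.
- The arm moves only by the tool move_arm, never from a script. Its argument "deltas" is one flat list of numbers, 7 for each row, row after row: the turn, a rotation vector about the tool's x, y, z in rad, then the shift along the tool's x, y, z in cm, then the closure, from -1 (fully open) to 1 (shut). A call has 1 to 8 rows; each row is the pose to reach, as a shift and turn from the pose commanded when the call began, along the tool's axes at that moment; what a row does not reach only later rows make up. A row lasts 1/10 s, in which the tool goes at most 50 mm and 8.59 degrees, less where a joint would pass 70% of its speed; a pose out of reach is approached as far as the arm can. A call with a gripper value outside its range is refused whole. The fingers move at their own pace and stop on an object; the grip force is fixed at half the most. Time passes only in rows, so rows that repeat a pose let the fingers close. It gives the time, the measured TCP pose, the force, the opening and the grip force at its end, in the units of the state.
- robot.get_obs(): the state, without advancing time (a new reading comes with each control period).
- robot.snapshot(name): name is "scene" or "top"; returns a dict with "image" (400x640x3 uint8, red, green, blue), "depth" (400x640 float32, m along the optical axis (not along the pixel's ray), 0 where there is no reading), "fov_y" (degrees; the focal length in pixels is half the picture's height over the tangent of half this angle, whatever the lens; pixels are square), "cx", "cy" (the principal point, pixels), "D" ([k1, k2, p1, p2, k3] as OpenCV has them; the pictures are not rectified), "origin" and "orientation" of the camera in the world. Camera axes: x right, y up, looking along -z (the intrinsics and any distortion apply to the point x, -y, -z); pixel columns grow to the right and rows downward; lengths in m; the calibration is good to about 2 mm. A picture is of the moment at which its call begins.
- robot.close_job(): hands the job in; it is judged then, once.
The state is a dict: "time": time; "joint_positions": joint angles; "qvel": joint speeds; "joint_torque": joint torques, N m; "tool_pos": TCP position; "ee_rot": TCP orientation; "wrist_force": force on the tool from outside, world axes, zero at the start; "wrist_torque": the same for the moment, N m; "width": finger opening in m; "finger_force": force on a finger pad.
Only numpy, scipy, OpenCV 4.12 (cv2) and the standard library are available. Lean on these libraries where they do the work, as an engineer would, in place of code of your own. Each camera call takes 0.05 s, during which the arm holds its last target. There are 200 camera calls.

TASK

Before the sealed payload pod goes on the drone, check its balance point: lay the pod flat side down across the narrow ridge on top of the balance stand, its length square to the ridge, so that it stays level there on its own, resting on nothing but the ridge. The load inside the pod cannot be seen and may sit well off centre, so feel which end is heavier and by how much. Set it down gently, do not let it topple, and leave the pliers, screwdriver and syringe where they lie.

Things in the scene. Friction and masses are not known exactly. Their poses are not given: they have to be found in the camera images.
- pod: sealed payload pod: plain grey aluminium bar 160 (its x) by 44 (its y) by 40 (its z) mm with black end caps and four shallow grooves on top, 0.35 to 0.46 kg. Origin: centre of its underside; x along its length, z up. Both ends look alike. The load inside is fixed for good at an unknown place: the centre of mass lies up to 33 mm from the middle along x, towards either end (0 in y). Grasp it across its 44 mm width
- stand: balance stand bolted to the bench: pale aluminium base plate 110 (x) by 80 (y) by 10 mm, a grey column of 24 by 30 mm up to 80 mm, and on it a steel ridge with a flat top 12 mm wide (x) and 30 mm long (y), 100 mm above the bench. Origin: centre of the base's underside; the ridge runs along y, so the pod's length must lie along the stand's x, either way round. The pod stays up only if its centre of mass is over the 12 mm wide top
- ridge (a point): centre of the ridge's flat top, 100 mm above the bench; axes as the stand's
- pliers: red-handled pliers lying flat, 56 by 142 (y) by 12 mm, a bystander. Origin: centre of its underside
- screwdriver: yellow-handled screwdriver lying, 24 by 160 (y) by 24 mm, a bystander. Origin: centre of its underside
- syringe: syringe lying, 30 by 133 (y) by 17 mm, a bystander. Origin: centre of its underside
Mind the look-alikes: they are no part of the job. Of the things shaped like the stand, the aluminium one is meant.

How it is judged:
By the outcome, as a careful person would: the job done as asked, in the order asked, and still so for the second after the job is handed in, with the robot touching nothing.
It also fails if it takes over 51 s, if anything falls off the work surface, if the arm or the gripper's body presses on something with over 40 N, if the wrist force passes 120 N, or if a joint passes its speed limit or range.

## Working session

There is one attempt and no reset: what is moved stays moved. The work goes in short steps, Python scripts to look and compute and a tool call to move; the robot and the scene stay as the last step left them, time stands still between calls to the robot, and variables do not carry over. Pictures are saved under pics/ and viewed, at most 10 in all, crops included, and the job is handed in when it is done.

Besides the shell and the picture viewer there is one more tool, called after "Call:" as name(argument=value, ...) on one line, values as JSON. move_arm: Moves the arm, as the interface text tells. Its arguments: {"type":"object","properties":{"deltas":{"type":"array","items":{"type":"number"}}},"required":["deltas"]}

```bash
mkdir -p pics
cat > h.py <<'E'
import numpy as np,cv2
from scipy.spatial.transform import Rotation as R
from bench import robot
def snap(n,f=None):
    s=robot.snapshot(n); np.savez('%s.npz'%n,**s)
    if f: cv2.imwrite('pics/'+f,s['image'][:,:,::-1])
    return s
def load(n): return dict(np.load('%s.npz'%n))
def rot(o):
    o=np.array(o,float)
    return o if o.shape==(3,3) else R.from_euler('xyz',o).as_matrix()
def rays(s,uv):
    f=200/np.tan(np.radians(float(s['fov_y']))/2)
    K=np.array([[f,0,float(s['cx'])],[0,f,float(s['cy'])],[0,0,1]])
    p=cv2.undistortPoints(np.array(uv,float).reshape(-1,1,2),K,np.array(s['D'],float)).reshape(-1,2)
    return np.c_[p[:,0],-p[:,1],-np.ones(len(p))]@rot(s['orientation']).T
def atz(s,uv,z):
    d=rays(s,uv); o=np.array(s['origin']); return o+d*((z-o[2])/d[:,2])[:,None]
def cloud(s):
    v,u=np.mgrid[0:400:1,0:640:1]; d=rays(s,np.c_[u.ravel(),v.ravel()])
    P=np.array(s['origin'])+d*s['depth'].ravel()[:,None]; P[s['depth'].ravel()==0]=np.nan
    return P.reshape(400,640,3)
E
python3 - <<'E'
from h import *
for n in('scene','top'):
    s=snap(n,n+'0.png');print(n,s['origin'],s['orientation'],s['fov_y'],s['D'])
o=robot.get_obs();print({k:o[k] for k in('time','tool_pos','ee_rot','wrist_force','wrist_torque','width')})
E
```

```text
scene [-0.26704769 -0.30314594  0.98715723] [ 0.80013801  0.00332334 -1.03857454] 55.437521384817586 [-0.08808055  0.          0.          0.          0.        ]
top [0.27447319 0.14785608 1.31800439] [ 0.19403114 -0.00191548 -1.5435048 ] 45.95428438921085 [-0.00241971  0.          0.          0.          0.        ]
{'time': 0.1, 'tool_pos': array([0.15012898, 0.52859156, 0.20443762]), 'ee_rot': array([-3.13962548e+00, -1.89686122e-04,  2.86477413e+00]), 'wrist_force': array([-0.33170809,  0.3283358 , -0.74664455]), 'wrist_torque': array([ 0.03612531, -0.05307404, -0.01390581]), 'width': 0.09395188432955716}
```

View pics/scene0.png

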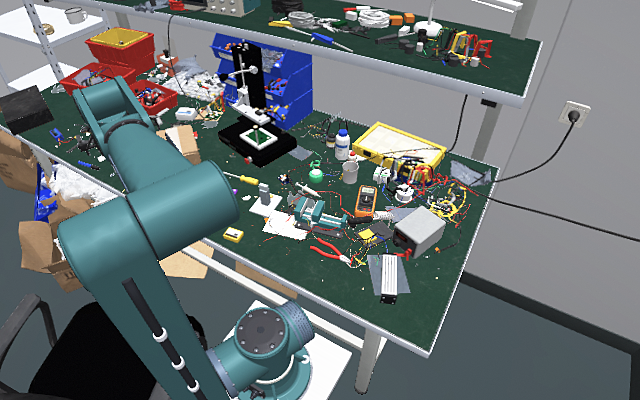

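View pics/top0.png

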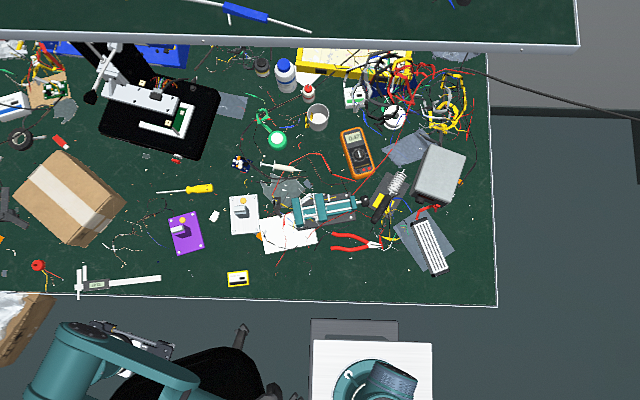

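The top view shows the pod at (430,246), the aluminium stand at (243,213), a purple decoy stand at (185,233), the pliers at (355,243), the screwdriver at (187,189) and a vise next to the stand at (325,208).

Run:
```python
from h import *
s=load('top');im=s['image'][:,:,::-1]
a=cv2.resize(im[185:265,205:285],None,fx=5,fy=5,interpolation=cv2.INTER_CUBIC)
b=cv2.resize(im[205:285,390:470],None,fx=5,fy=5,interpolation=cv2.INTER_CUBIC)
cv2.imwrite('pics/crop1.png',np.hstack([a,b]))
P=cloud(s)
for n,(r0,r1,c0,c1),z0,z1 in(('pod',(205,285,390,470),.032,.06),('ridge',(185,240,215,275),.092,.12),('plate',(185,240,215,275),.006,.02)):
    q=P[r0:r1,c0:c1].reshape(-1,3);q=q[(q[:,2]>z0)&(q[:,2]<z1)]
    print(n,len(q),q.mean(0),np.median(q[:,2]))
    r=cv2.minAreaRect((q[:,:2]*1000).astype(np.float32));print(r)
# things near stand above 60mm
q=P[150:290,150:450].reshape(-1,3)
for lo in (.05,.08,.1,.13):
  k=q[(q[:,2]>lo)];print(lo,len(k), np.unique((k[:,:2]/.05).round()*.05,axis=0).tolist()[:40])
```

```text
pod 1002 [ 0.40757772 -0.15139241  0.03937824] 0.03945329443275247
((421.92816162109375, -150.6595916748047), (193.71559143066406, 92.1607894897461), 3.0897908210754395)
ridge 61 [0.48463969 0.36416672 0.09964382] 0.10006377228638352
((484.9145812988281, 364.6263122558594), (12.69308853149414, 30.794597625732422), 7.726831436157227)
plate 1043 [0.48986358 0.35173407 0.0097899 ] 0.009451449860192973
((490.9765930175781, 362.677490234375), (153.28782653808594, 166.36468505859375), 2.8036720752716064)
0.05 3272 [[0.4, 0.5], [0.4, 0.55], [0.45, 0.0], [0.45, 0.15000000000000002], [0.45, 0.2], [0.45, 0.35000000000000003], [0.45, 0.4], [0.45, 0.5], [0.45, 0.55], [0.5, -0.2], [0.5, -0.15000000000000002], [0.5, -0.05], [0.5, -0.0], [0.5, 0.05], [0.5, 0.1], [0.5, 0.15000000000000002], [0.5, 0.2], [0.5, 0.25], [0.5, 0.35000000000000003], [0.5, 0.4], [0.55, -0.2], [0.55, -0.15000000000000002], [0.55, -0.1], [0.55, -0.05], [0.55, -0.0], [0.55, 0.05], [0.55, 0.15000000000000002], [0.6000000000000001, -0.2], [0.6000000000000001, -0.15000000000000002], [0.6000000000000001, -0.1], [0.6000000000000001
[... 237 characters left out ...]
003], [0.45, 0.5], [0.45, 0.55], [0.5, -0.2], [0.5, -0.15000000000000002], [0.5, -0.05], [0.5, -0.0], [0.5, 0.05], [0.5, 0.15000000000000002], [0.5, 0.2], [0.5, 0.25], [0.5, 0.35000000000000003], [0.5, 0.4], [0.55, -0.2], [0.55, -0.15000000000000002], [0.55, -0.1], [0.55, -0.05], [0.55, -0.0], [0.55, 0.15000000000000002], [0.6000000000000001, -0.2], [0.6000000000000001, -0.15000000000000002], [0.6000000000000001, -0.1], [0.6000000000000001, -0.05], [0.65, -0.2], [0.65, -0.15000000000000002]]
0.1 400 [[0.4, 0.5], [0.4, 0.55], [0.45, -0.0], [0.45, 0.5], [0.45, 0.55], [0.5, -0.05], [0.5, 0.0], [0.5, 0.35000000000000003], [0.5, 0.4], [0.55, -0.05], [0.55, -0.0]]
0.13 86 [[0.45, 0.0], [0.5, 0.0]]
```

View pics/crop1.png

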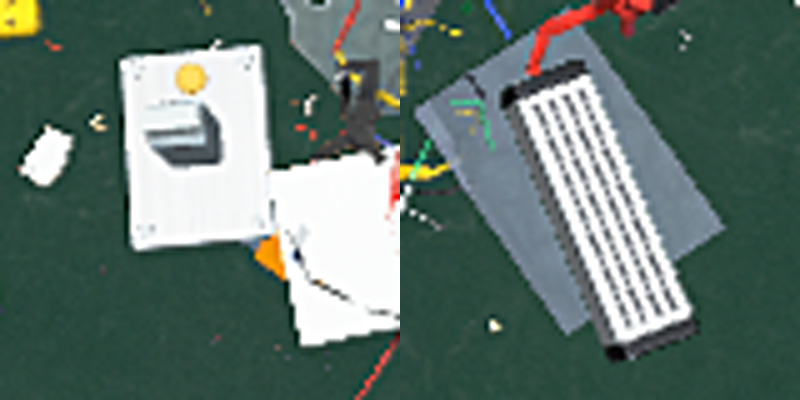

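Run:
```python
from h import *
s=load('top');P=cloud(s)
def comp(seed,z0,z1):
    m=((P[...,2]>z0)&(P[...,2]<z1)).astype(np.uint8)
    m=cv2.morphologyEx(m,cv2.MORPH_OPEN,np.ones((2,2),np.uint8))
    n,l=cv2.connectedComponents(m,connectivity=4)
    q=P[l==l[seed[1],seed[0]]]; r=cv2.minAreaRect((q[:,:2]*1000).astype(np.float32))
    c=(q[:,:2]-q[:,:2].mean(0)); w,v=np.linalg.eigh(c.T@c); print(len(q),q.mean(0),r,'pca',np.degrees(np.arctan2(v[1,1],v[0,1])))
comp((430,246),.036,.045)
comp((240,206),.097,.104)
px=np.array([(122,62),(260,46),(272,228),(133,248)])/5+[205,185]-.4
c=atz(s,px,.010)[:,:2];print('plate',c.mean(0),c)
for a,b in((3,0),(2,1),(1,0),(2,3)): d=c[b]-c[a];print(np.linalg.norm(d),np.degrees(np.arctan2(d[1],d[0])))
px=np.array([(505,100),(585,64),(694,325),(612,352)])/5+[390-80,205]-.4
c=atz(s,px,.040)[:,:2];print('pod',c.mean(0),c)
for a,b in((3,0),(2,1),(1,0),(2,3)): d=c[b]-c[a];print(np.linalg.norm(d),np.degrees(np.arctan2(d[1],d[0])))
# same from scene camera
s=snap('scene');P=cloud(s)
im=s['image'];cv2.imwrite('pics/crop2.png',np.hstack([cv2.resize(im[y:y+80,x:x+80,::-1],None,fx=5,fy=5,interpolation=cv2.INTER_CUBIC) for x,y in((230,160),(350,235))]))
q=P[160:230,230:300].reshape(-1,3);q=q[(q[:,2]>.097)&(q[:,2]<.106)];print('ridge scene',len(q),q.mean(0),cv2.minAreaRect((q[:,:2]*1000).astype(np.float32)))
comp((389,270),.036,.046)
```

```text
812 [nan nan nan] ((404.0728454589844, -158.94287109375), (161.523681640625, 54.34469223022461), 22.561466217041016) pca nan
255724 [nan nan nan] ((499.8404846191406, 151.125), (463.8379211425781, 2902.431884765625), 19.1440486907959) pca nan
plate [0.48524955 0.36378725] [[0.53175819 0.40882865]
 [0.54315406 0.33130161]
 [0.43971017 0.31910864]
 [0.4263758  0.39591012]]
0.10617126344492493 6.9888598446634465
0.1041600040965421 6.722456244770629
0.07836011880372831 98.36214597804076
0.07795045019456906 99.84957947042746
pod [ 0.40454115 -0.14832418] [[ 0.46271689 -0.09822326]
 [ 0.48385279 -0.14230621]
 [ 0.34356584 -0.19854054]
 [ 0.32802909 -0.1542267 ]]
0.145867022442878 22.577631690649238
0.15113811127207175 21.843488042723067
0.04888796682013231 115.61574364140384
0.0469585730138079 109.32103580202545
ridge scene 22 [0.48263597 0.36268968 0.09950244] ((482.5230712890625, 363.16070556640625), (12.091567993164062, 26.52237319946289), 0.5412225127220154)
579 [nan nan nan] ((416.21923828125, -149.9818878173828), (184.7793731689453, 44.78229522705078), 19.667016983032227) pca nan
```

View pics/crop2.png

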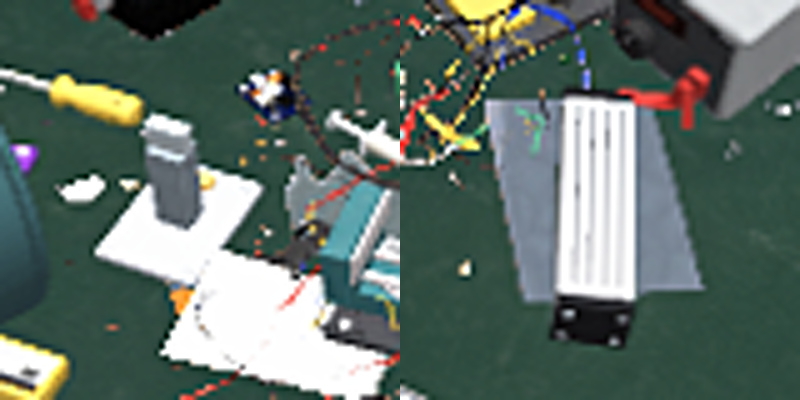

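```bash
cat >> h.py <<'E'
def plan(x,y,z,yawdeg):
    "delta (rotvec, cm) from measured pose to tool-down pose"
    o=robot.get_obs(); A=rot(o['ee_rot']); B=R.from_euler('xyz',[np.pi,0,np.radians(yawdeg)]).as_matrix()
    rv=R.from_matrix(A.T@B).as_rotvec(); t=A.T@(np.array([x,y,z])-o['tool_pos'])*100
    print('t',round(o['time'],2),'pos',o['tool_pos'].round(4),'rpy',np.degrees(o['ee_rot']).round(2),'w',o['width'],'F',o['wrist_force'].round(2),'M',o['wrist_torque'].round(4),'q',np.round(o['joint_positions'],2))
    print('delta',rv.round(4),t.round(2))
E
python3 - <<'E'
from h import *
from scipy.optimize import minimize
for n in('top','scene'):
    P=cloud(load(n)).reshape(-1,3)
    a=np.radians(22.3);u=np.array([np.cos(a),np.sin(a)]);v=np.array([-u[1],u[0]])
    d=P[:,:2]-[.405,-.149];X=d@u;Y=d@v
    k=(abs(X)<.09)&(abs(Y)<.032)&(P[:,2]>.034)&(P[:,2]<.045)
    p=P[k,:2]
    r=cv2.minAreaRect((p*1000).astype(np.float32));print(n,k.sum(),p.mean(0),r)
    # edges by percentile per slice -> yaw fit of the two long sides
    xs=X[k];ys=Y[k];B=np.arange(-.07,.071,.01);L=[];H=[]
    for b in B:
        y=ys[abs(xs-b)<.006];L.append(y.min());H.append(y.max())
    print('yaw',22.3+np.degrees(np.polyfit(B,L,1)[0]),22.3+np.degrees(np.polyfit(B,H,1)[0]),'mid',(np.mean(L)+np.mean(H))/2,np.mean(H)-np.mean(L),'x',xs.min(),xs.max())
    b=(P[:,0]>.47)&(P[:,0]<.62)&(P[:,1]>-.25)&(P[:,1]<-.07)&(P[:,2]>.07)&(P[:,2]<.2);print('box',b.sum(),P[b].min(0),P[b].max(0),np.median(P[b,2]))
plan(.405,-.149,.18,202.3)
E
```

```text
top 933 [ 0.40412481 -0.1511529 ] ((405.4958801269531, -151.1146240234375), (160.2618408203125, 45.28495407104492), 22.78005599975586)
yaw 22.385458193225066 22.29761111752872 mid -0.0020113706702198485 0.04382323723999894 x -0.08034968711515025 0.07977182604469085
box 1428 [ 0.51675564 -0.2301343   0.07001161] [ 0.61992776 -0.07007204  0.09729563] 0.08906121717511095
scene 631 [ 0.39995351 -0.15402569] ((403.92340087890625, -152.14707946777344), (160.90541076660156, 42.402587890625), 22.424814224243164)
yaw 21.76985310104733 22.2374152984349 mid -0.0027037923050957455 0.040668288268890934 x -0.08267106797217985 0.07821932427794911
box 903 [ 0.51369859 -0.23412543  0.07006451] [ 0.61995927 -0.0704821   0.09325555] 0.08792297830368578
t 0.15 pos [0.1502 0.5287 0.2046] rpy [-1.7991e+02 -1.0000e-02  1.6414e+02] w 0.09420976811679815 F [-0.15  0.32 -1.48] M [-0.0032 -0.0434  0.03  ] q [ 1.19  0.09  1.37 -0.    1.68 -0.1 ]
delta [-0.0015 -0.0007 -0.666 ] [-43.03 -58.22   2.55]
```

Call:
move_arm(deltas=[0,0,-0.668,-43.1,-58.4,2.0,-1,0,0,-0.668,-43.1,-58.4,2.0,-1,0,0,-0.668,-43.1,-58.4,2.0,-1,0,0,-0.668,-43.1,-58.4,2.0,-1,0,0,-0.668,-43.1,-58.4,2.0,-1,0,0,-0.668,-43.1,-58.4,2.0,-1,0,0,-0.668,-43.1,-58.4,2.0,-1,0,0,-0.668,-43.1,-58.4,2.0,-1])

```text
time: 0.95
tool_pos: [0.2872, 0.1634, 0.1948]
ee_rot: [-3.141, 0.001, -2.749]
wrist_force: [1.5, -0.0, 0.1]
width: 0.0939
finger_force: 0.0
```

```bash
python3 -c "
from h import *
plan(.405,-.1515,.18,202.4)"
```

```text
t 0.95 pos [0.2872 0.1634 0.1948] rpy [-1.7999e+02  6.0000e-02 -1.5752e+02] w 0.09390607168355224 F [ 1.46 -0.01  0.11] M [ 0.0669 -0.0513  0.0543] q [ 0.35 -0.42  1.83 -0.    1.74 -1.62]
delta [-0.0001  0.001   0.0014] [  1.16 -33.6    1.48]
```

Call:
move_arm(deltas=[0,0,0,1.0,-33.4,1.5,-1,0,0,0,1.0,-33.4,1.5,-1,0,0,0,1.0,-33.4,1.5,-1,0,0,0,1.0,-33.4,1.5,-1,0,0,0,1.0,-33.4,1.5,-1,0,0,0,1.0,-33.4,1.5,-1,0,0,0,1.0,-33.4,1.5,-1,0,0,0,1.0,-33.4,1.5,-1])

```text
time: 1.75
tool_pos: [0.4056, -0.1508, 0.1786]
ee_rot: [3.141, -0.002, -2.756]
wrist_force: [-0.4, 1.6, -0.4]
width: 0.0941
finger_force: 0.0
```

```bash
python3 -c "
from h import *
plan(.405,-.1515,.18,202.4)"
```

```text
t 1.75 pos [ 0.4056 -0.1508  0.1786] rpy [ 1.7995e+02 -1.1000e-01 -1.5790e+02] w 0.09408161326209245 F [-0.35  1.64 -0.41] M [0.0355 0.0079 0.0005] q [-0.49 -0.17  1.67 -0.    1.64 -2.44]
delta [ 0.001  -0.002  -0.0052] [ 0.08 -0.05 -0.14]
```

Call:
move_arm(deltas=[0,0,0,0,0,0,-1,0,0,0,0,0,0,-1])

```text
time: 1.95
tool_pos: [0.4051, -0.1464, 0.1798]
ee_rot: [3.141, 0.0, -2.749]
wrist_force: [0.0, -0.5, 0.0]
width: 0.0937
finger_force: 0.0
```

```bash
python3 -c "
from h import *
plan(.405,-.1515,.003,202.4)
s=snap('top','top1.png')
cv2.imwrite('pics/c3.png',cv2.resize(s['image'][150:300,350:500,::-1],None,fx=4,fy=4))"
```

```text
t 1.95 pos [ 0.4051 -0.1464  0.1798] rpy [ 179.96    0.   -157.53] w 0.0937472025959431 F [ 0.   -0.48  0.01] M [ 0.0113 -0.0013 -0.007 ] q [-0.48 -0.18  1.67  0.    1.64 -2.44]
delta [0.0008 0.     0.0012] [ 0.2  -0.48 17.68]
```

Call:
move_arm(deltas=[0,0,0,0.2,-0.5,0,-1,0,0,0,0.2,-0.5,5,-1,0,0,0,0.2,-0.5,9.5,-1,0,0,0,0.2,-0.5,13,-1,0,0,0,0.2,-0.5,15,-1,0,0,0,0.2,-0.5,16,-1,0,0,0,0.2,-0.5,16.5,-1,0,0,0,0.2,-0.5,16.5,-1])

```text
time: 2.8
tool_pos: [0.4059, -0.1528, 0.0154]
ee_rot: [-3.141, 0.001, -2.75]
wrist_force: [0.5, 0.7, 0.5]
width: 0.0942
finger_force: 0.0
```

```bash
python3 -c "
from h import *
plan(.405,-.1515,.004,202.4)"
```

```text
t 2.8 pos [ 0.4059 -0.1528  0.0154] rpy [-1.7996e+02  3.0000e-02 -1.5755e+02] w 0.09416327611319555 F [0.47 0.68 0.53] M [-0.0234  0.0005  0.0133] q [-0.49 -0.05  1.9   0.    1.29 -2.45]
delta [-0.0007  0.0006  0.0009] [0.03 0.16 1.14]
```

Within noise; go down the last bit, then close.

Call:
move_arm(deltas=[0,0,0,0,0.1,0.6,-1,0,0,0,0,0.1,1.1,-1,0,0,0,0,0.1,1.1,0,0,0,0,0,0.1,1.1,1,0,0,0,0,0.1,1.1,1,0,0,0,0,0.1,1.1,1,0,0,0,0,0.1,1.1,1,0,0,0,0,0.1,1.1,1])

```text
time: 3.6
tool_pos: [0.4051, -0.1519, 0.004]
ee_rot: [-3.142, 0.0, -2.75]
wrist_force: [0.2, -0.0, 1.0]
width: 0.0495
finger_force: 0.0
```

Call:
move_arm(deltas=[0,0,0,0,0,0,1,0,0,0,0,0,0,1,0,0,0,0,0,0,1])

```text
time: 3.9
tool_pos: [0.4051, -0.1519, 0.0039]
ee_rot: [3.142, 0.0, -2.75]
wrist_force: [-0.2, 0.2, -0.2]
width: 0.0438
finger_force: 30.0
```

Call:
move_arm(deltas=[0,0,0,0,0,-0.5,1,0,0,0,0,0,-1.2,1,0,0,0,0,0,-2,1,0,0,0,0,0,-2.5,1,0,0,0,0,0,-2.5,1,0,0,0,0,0,-2.5,1,0,0,0,0,0,-2.5,1,0,0,0,0,0,-2.5,1])

```text
time: 4.7
tool_pos: [0.4048, -0.1517, 0.0285]
ee_rot: [3.141, -0.001, -2.75]
wrist_force: [0.1, 0.5, -3.5]
width: 0.044
finger_force: 30.0
```

```bash
cat >> h.py <<'E'
def feel(n=16):
    F=[];M=[]
    for i in range(n):
        s=robot.snapshot('scene' if i%2 else 'top'); o=robot.get_obs(); F.append(o['wrist_force']);M.append(o['wrist_torque'])
    F=np.array(F);M=np.array(M);f=F.mean(0);m=M.mean(0);A=rot(o['ee_rot'])
    print('t',o['time'],'F',f.round(3),F.std(0).round(2),'M',m.round(4),M.std(0).round(3),'pos',o['tool_pos'].round(4),'width',o['width'])
    # M = r x F, F=(0,0,-mg): Mx=-ry*mg, My=rx*mg (world, about the tool axis)
    r=np.array([m[1],-m[0]])/-f[2]; print('mass',-f[2]/9.81,'com offset world mm',r*1000,'tool mm',(A.T@[*r,0])*1000)
    T=(A@m); print('if M in tool axes -> world',T.round(4))
E
python3 - <<'E'
from h import *
feel()
for n in('top','scene'):
    P=cloud(snap(n)).reshape(-1,3)
    a=np.radians(22.4);u=np.array([np.cos(a),np.sin(a)]);v=np.array([-u[1],u[0]])
    d=P[:,:2]-[.405,-.1515];X=d@u;Y=d@v
    k=(abs(X)<.09)&(abs(Y)<.02)&(P[:,2]>.04)&(P[:,2]<.09)
    for b in(-.07,-.055,-.04,.04,.055,.07):
        q=k&(abs(X-b)<.007);print(n,b,q.sum(),np.median(P[q,2]) if q.sum() else '')
E
```

```text
t 5.5 F [-0.122 -0.07  -3.507] [0.71 0.5  0.51] M [0.0308 0.0489 0.001 ] [0.029 0.03  0.033] pos [ 0.4051 -0.1519  0.0289] width 0.04366931823884493
mass 0.357460540453319 com offset world mm [13.94538213 -8.78936736] tool mm [-9.54110274e+00 -1.34422476e+01  2.59861409e-04]
if M in tool axes -> world [-0.0471  0.0335 -0.001 ]
top -0.07 82 0.06438069961553217
top -0.055 74 0.06490209872350639
top -0.04 42 0.06455215475391352
top 0.04 68 0.06472202931079107
top 0.055 78 0.06420107090347238
top 0.07 77 0.06400662912937083
scene -0.07 64 0.06452226876751677
scene -0.055 56 0.06466615629626254
scene -0.04 58 0.06438672487545899
scene 0.04 23 0.06307803761369057
scene 0.055 4 0.06323928274371177
scene 0.07 0
```

Call:
move_arm(deltas=[0,0,0,0,0,1,1,0,0,0,0,0,1.8,1,0,0,0,0,0,2.3,1,0,0,0,0,0,2.5,1,0,0,0,0,0,2.5,1,0,0,0,0,0,2.5,-0.5,0,0,0,0,0,2.5,-0.5,0,0,0,0,0,2.5,-0.5])

```text
time: 6.4
tool_pos: [0.4056, -0.1522, 0.0043]
ee_rot: [-3.141, 0.001, -2.75]
wrist_force: [-0.2, 0.3, -0.3]
width: 0.0641
finger_force: 0.0
```

Call:
move_arm(deltas=[0,0,0,-1.2,0,0,-0.5,0,0,0,-1.2,0,0,-0.5,0,0,0,-1.2,0,0,-0.5])

```text
time: 6.7
tool_pos: [0.4166, -0.1472, 0.004]
ee_rot: [-3.142, 0.0, -2.75]
wrist_force: [0.3, 0.0, -0.9]
width: 0.0704
finger_force: 0.0
```

```bash
python3 -c "
from h import *
feel(24)"
```

```text
t 7.9 F [-0.141  0.063 -0.015] [0.36 0.53 0.44] M [0.0573 0.0098 0.0004] [0.027 0.026 0.023] pos [ 0.4162 -0.1473  0.0039] width 0.07052135547231116
mass 0.0015706856467598586 com offset world mm [  633.37545565 -3719.25358221] tool mm [ 8.32800775e+02 -3.67973565e+03 -3.03510419e-01]
if M in tool axes -> world [-0.0567 -0.0128 -0.0004]
```

Call:
move_arm(deltas=[0,0,0,0,0,0,1,0,0,0,0,0,0,1,0,0,0,0,0,0,1,0,0,0,0,0,0,1,0,0,0,0,0,0,1,0,0,0,0,0,0,1,0,0,0,0,0,0,1,0,0,0,0,0,0,1])

```text
time: 8.7
tool_pos: [0.4162, -0.1473, 0.0039]
ee_rot: [3.141, 0.0, -2.75]
wrist_force: [0.0, 0.8, -0.2]
width: 0.0436
finger_force: 30.0
```

Call:
move_arm(deltas=[0,0,0,0,0,-0.5,1,0,0,0,0,0,-1.2,1,0,0,0,0,0,-2,1,0,0,0,0,0,-2.5,1,0,0,0,0,0,-2.5,1,0,0,0,0,0,-2.5,1,0,0,0,0,0,-2.5,1,0,0,0,0,0,-2.5,1])

```text
time: 9.5
tool_pos: [0.4158, -0.1471, 0.0285]
ee_rot: [3.141, -0.0, -2.75]
wrist_force: [0.3, -0.1, -3.9]
width: 0.0436
finger_force: 30.0
```

```bash
python3 -c "
from h import *
feel(36)
P=cloud(snap('top')).reshape(-1,3)
a=np.radians(22.4);u=np.array([np.cos(a),np.sin(a)]);v=np.array([-u[1],u[0]])
d=P[:,:2]-[.405,-.1515];X=d@u;Y=d@v
k=(abs(X)<.09)&(abs(Y)<.035)&(P[:,2]>.055)&(P[:,2]<.075);print('ends',X[k].min(),X[k].max())
for b in(-.07,-.055,-.04,.055,.07):
    q=k&(abs(X-b)<.007);print(b,q.sum(),np.median(P[q,2]))
"
```

```text
t 11.3 F [-0.021 -0.103 -3.603] [0.45 0.41 0.46] M [0.0554 0.0067 0.0041] [0.031 0.025 0.028] pos [ 0.4162 -0.1473  0.0289] width 0.04381830482180916
mass 0.367299920268365 com offset world mm [  1.85176654 -15.37623495] tool mm [ 4.15116396e+00 -1.49206392e+01 -1.62589345e-03]
if M in tool axes -> world [-0.0538 -0.015  -0.0041]
ends -0.08036071488037937 0.08062663784098957
-0.07 94 0.06398928505788848
-0.055 93 0.06422802077238532
-0.04 73 0.06430036789774918
0.055 80 0.06444461726236173
0.07 87 0.06415366497053299
```

Call:
move_arm(deltas=[0,0,0,0,0,-3,1,0,0,0,0,0,-7,1,0,0,0,0,0,-11,1,0,0,0,0,0,-15,1,0,0,0,0,0,-18,1,0,0,0,0,0,-19,1,0,0,0,0,0,-19,1,0,0,0,0,0,-19,1])

```text
time: 12.15
tool_pos: [0.4154, -0.1469, 0.2169]
ee_rot: [3.139, -0.002, -2.75]
wrist_force: [0.1, -0.4, -3.7]
width: 0.0438
finger_force: 30.0
```

```bash
python3 -c "
from h import *
plan(.4847,.364,.22,187.4)"
```

```text
t 12.15 pos [ 0.4154 -0.1469  0.2169] rpy [ 1.7985e+02 -1.2000e-01 -1.5758e+02] w 0.043786519902934085 F [ 0.11 -0.44 -3.65] M [0.0661 0.0372 0.0179] q [-0.47 -0.16  1.59  0.    1.72 -2.43]
delta [ 0.0023 -0.0024  0.2621] [-25.89  44.59  -0.25]
```

Call:
move_arm(deltas=[0,0,0.01,-0.9,1.5,0,1,0,0,0.03,-2.6,4.5,0,1,0,0,0.06,-5.2,9,0,1,0,0,0.09,-7.8,13.5,0,1,0,0,0.12,-10.4,18,0,1,0,0,0.15,-13,22.4,0,1,0,0,0.18,-15.6,26.9,0,1,0,0,0.21,-18.2,31.4,0,1])

```text
time: 12.95
tool_pos: [0.4619, 0.2032, 0.2158]
ee_rot: [-3.141, -0.005, -2.961]
wrist_force: [0.2, -0.1, -3.2]
width: 0.0439
finger_force: 30.0
```

```bash
python3 -c "
from h import *
plan(.4847,.364,.22,187.4)"
```

```text
t 12.95 pos [0.4619 0.2032 0.2158] rpy [-179.95   -0.28 -169.68] w 0.04388215457522808 F [ 0.2  -0.12 -3.2 ] M [-0.0253 -0.099   0.0036] q [ 0.3  -0.01  1.45 -0.    1.71 -1.45]
delta [-0.001  -0.0048  0.051 ] [-5.12 15.41 -0.46]
```

Call:
move_arm(deltas=[0,0,0.01,-1.3,4,0,1,0,0,0.03,-2.5,7.5,0,1,0,0,0.04,-3.5,10.5,0,1,0,0,0.05,-4.3,13,0,1,0,0,0.05,-4.8,14.5,0,1,0,0,0.05,-5,15,0,1,0,0,0.05,-5,15,0,1,0,0,0.05,-5,15,0,1])

```text
time: 13.75
tool_pos: [0.4854, 0.3568, 0.2185]
ee_rot: [-3.141, -0.001, -3.011]
wrist_force: [0.0, -1.2, -2.6]
width: 0.0443
finger_force: 30.0
```

```bash
python3 -c "
from h import *
s=snap('top','t4.png');plan(.4847,.364,.22,187.4)
b=snap('scene')
cv2.imwrite('pics/c4.png',np.hstack([cv2.resize(s['image'][140:260,180:300,::-1],(400,400)),cv2.resize(b['image'][110:230,200:320,::-1],(400,400))]))"
```

```text
t 13.8 pos [0.4855 0.3568 0.2189] rpy [-1.7997e+02 -1.0000e-02 -1.7256e+02] w 0.04422383565985159 F [-0.07 -0.27 -4.18] M [ 0.0282 -0.0262  0.016 ] q [ 0.54  0.2   1.21 -0.    1.73 -1.16]
delta [-0.0006 -0.0002  0.0007] [-0.02  0.73 -0.11]
```

View pics/c4.png

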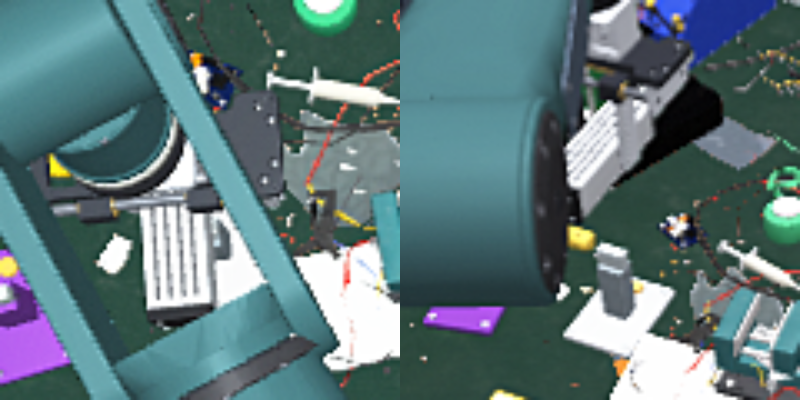

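Call:
move_arm(deltas=[0,0,0,0,0.7,0.5,1,0,0,0,0,0.7,3,1,0,0,0,0,0.7,5.5,1,0,0,0,0,0.7,8,1,0,0,0,0,0.7,9.5,1,0,0,0,0,0.7,10.3,1,0,0,0,0,0.7,10.5,1,0,0,0,0,0.7,10.5,1])

```text
time: 14.65
tool_pos: [0.4849, 0.3653, 0.1148]
ee_rot: [3.141, 0.001, -3.01]
wrist_force: [-0.1, 0.1, -3.0]
width: 0.0436
finger_force: 30.0
```

```bash
python3 -c "
from h import *
feel(16);s=snap('top','t5.png');b=snap('scene');plan(.4847,.364,.105,187.4)
for s in(s,b):
    P=cloud(s).reshape(-1,3)
    a=np.radians(7.4);u=np.array([np.cos(a),np.sin(a)]);v=np.array([-u[1],u[0]])
    d=P[:,:2]-[.4847,.364];X=d@u;Y=d@v
    k=(abs(X)<.11)&(abs(Y)<.04)&(P[:,2]>.142)&(P[:,2]<.156);print(k.sum(),X[k].min(),X[k].max(),Y[k].min(),Y[k].max())
    for q in(-.08,-.06,-.04,.04):
        j=k&(abs(X-q)<.007);print(q,j.sum(),*( [Y[j].min(),Y[j].max(),np.median(P[j,2])] if j.any() else []))
"
```

```text
t 15.45 F [ 0.11   0.028 -3.62 ] [0.61 0.32 0.57] M [ 0.0294 -0.0062  0.0006] [0.027 0.039 0.026] pos [0.4844 0.365  0.1139] width 0.04405873180821907
mass 0.3690197831810363 com offset world mm [-1.71749368 -8.11101298] tool mm [ 2.76389699e+00 -7.81659704e+00 -4.57963282e-04]
if M in tool axes -> world [-0.0283 -0.01   -0.0006]
t 15.55 pos [0.4844 0.365  0.1139] rpy [ 180.     -0.   -172.48] w 0.04363142239688417 F [-0.81  0.77 -3.4 ] M [-0.0107 -0.0526  0.0113] q [ 0.55  0.25  1.37  0.    1.52 -1.15]
delta [ 0.0001 -0.      0.0021] [-0.01 -0.1   0.89]
500 -0.09200304784124098 -0.013010749474110891 -0.021504829281170815 0.023468164780081492
-0.08 79 -0.021350018410936398 0.021432366013818743 0.149218079808201
-0.06 100 -0.021425771268157468 0.023468164780081492 0.14981966432187888
-0.04 97 -0.021428136452410377 0.021586959562710284 0.14890380535932501
0.04 0
313 -0.09537573927989208 0.06466535674469005 -0.03434104499341569 0.034540309351084424
-0.08 22 -0.02031488658432267 0.0028546300093575203 0.14871178819555925
-0.06 33 -0.022072910479817912 0.010363985427778527 0.14951706716959978
-0.04 34 -0.020947643472279894 0.02167367916089388 0.1486820489608046
0.04 12 -0.021450429355011194 0.020832635369553938 0.14864053305705616
```

Call:
move_arm(deltas=[0,0,0,0,-0.1,0.3,1,0,0,0,0,-0.1,0.5,1,0,0,0,0,-0.1,0.7,1,0,0,0,0,-0.1,0.8,1,0,0,0,0,-0.1,0.85,1,0,0,0,0,-0.1,0.9,1,0,0,0,0,-0.1,0.9,1,0,0,0,0,-0.1,0.9,1])

```text
time: 16.35
tool_pos: [0.4846, 0.364, 0.105]
ee_rot: [3.141, 0.0, -3.01]
wrist_force: [-0.1, 0.4, -3.9]
width: 0.0437
finger_force: 30.0
```

```bash
python3 -c "
from h import *
feel(6)"
```

```text
t 16.65 F [-0.025 -0.044 -3.411] [0.66 0.49 0.25] M [ 0.0433 -0.013  -0.0102] [0.023 0.014 0.042] pos [0.4846 0.364  0.105 ] width 0.04386739810890697
mass 0.3477206251289527 com offset world mm [ -3.80074046 -12.69560622] tool mm [ 5.42889366e+00 -1.20892991e+01 -2.31761915e-03]
if M in tool axes -> world [-0.0412 -0.0185  0.0102]
```

Not yet in contact; creep down in 0.5 mm steps.

Call:
move_arm(deltas=[0,0,0,0,0,0.05,1,0,0,0,0,0,0.05,1,0,0,0,0,0,0.1,1,0,0,0,0,0,0.1,1,0,0,0,0,0,0.1,1])

```text
time: 17.15
tool_pos: [0.4846, 0.364, 0.1039]
ee_rot: [3.142, 0.0, -3.01]
wrist_force: [-0.1, -0.2, -2.1]
width: 0.0441
finger_force: 30.0
```

```bash
python3 -c "
from h import *
feel(8)"
```

```text
t 17.55 F [ 0.212  0.24  -3.537] [0.44 0.56 0.44] M [ 0.0442 -0.0351 -0.0068] [0.03  0.031 0.023] pos [0.4846 0.364  0.104 ] width 0.043774199163048894
mass 0.3605213846413424 com offset world mm [ -9.93037202 -12.4919665 ] tool mm [ 1.14792531e+01 -1.10854977e+01 -1.72711803e-03]
if M in tool axes -> world [-0.0392 -0.0406  0.0068]
```

Call:
move_arm(deltas=[0,0,0,0,0,0.03,1,0,0,0,0,0,0.05,1,0,0,0,0,0,0.05,1])

```text
time: 17.85
tool_pos: [0.4846, 0.364, 0.104]
ee_rot: [3.141, 0.0, -3.01]
wrist_force: [0.0, -0.8, 0.1]
width: 0.0438
finger_force: 30.0
```

```bash
python3 -c "
from h import *
feel(10)"
```

```text
t 18.35 F [-1.205 -1.187  1.07 ] [0.33 0.43 0.85] M [-0.1683  0.3014 -0.0009] [0.048 0.046 0.029] pos [0.4847 0.364  0.104 ] width 0.043813931429144665
mass -0.10905472519784251 com offset world mm [-281.70838495 -157.30842934] tool mm [ 2.99865462e+02 -1.19105996e+02 -1.49380250e-01]
if M in tool axes -> world [0.1274 0.3208 0.001 ]
```

Call:
move_arm(deltas=[0,0,0,0,0,-0.03,1,0,0,0,0,0,-0.03,1])

```text
time: 18.55
tool_pos: [0.4846, 0.364, 0.104]
ee_rot: [3.141, 0.0, -3.01]
wrist_force: [-1.5, -0.6, 2.1]
width: 0.0437
finger_force: 30.0
```

```bash
python3 -c "
from h import *
feel(8)"
```

```text
t 18.95 F [-1.716 -1.387  2.704] [0.28 0.41 0.29] M [-0.2361  0.374   0.0139] [0.029 0.032 0.032] pos [0.4847 0.364  0.1039] width 0.044113354880885115
mass -0.27561256087555674 com offset world mm [-138.31212268  -87.3149229 ] tool mm [ 1.48546197e+02 -6.84701695e+01 -4.70255759e-02]
if M in tool axes -> world [ 0.1851  0.4016 -0.0138]
```

Call:
move_arm(deltas=[0,0,0,0,0,-0.03,1,0,0,0,0,0,-0.03,1,0,0,0,0,0,-0.03,1])

```text
time: 19.25
tool_pos: [0.4846, 0.364, 0.104]
ee_rot: [3.141, 0.0, -3.01]
wrist_force: [-1.7, -0.8, 1.2]
width: 0.0435
finger_force: 30.0
```

```bash
python3 -c "
from h import *
feel(6)"
```

```text
t 19.55 F [-1.18  -1.032  1.684] [0.36 0.29 0.76] M [-0.1749  0.2643  0.003 ] [0.023 0.055 0.019] pos [0.4846 0.364  0.104 ] width 0.043601198592764887
mass -0.17166943283945857 com offset world mm [-156.96822622 -103.86832223] tool mm [ 1.69208820e+02 -8.24380200e+01 -2.07430026e-02]
if M in tool axes -> world [ 0.1388  0.285  -0.003 ]
```

Light contact, small side force. Open just past the pod's width and watch.

Call:
move_arm(deltas=[0,0,0,0,0,-0.03,0.8,0,0,0,0,0,-0.03,-0.1,0,0,0,0,0,-0.03,-0.1])

```text
time: 19.85
tool_pos: [0.4849, 0.3642, 0.1043]
ee_rot: [3.141, 0.001, -3.01]
wrist_force: [0.8, -0.8, -0.5]
width: 0.0515
finger_force: 0.0
```

```bash
cat > lvl.py <<'E'
from h import *
for n in('top','scene'):
    P=cloud(snap(n)).reshape(-1,3)
    a=np.radians(7.5);u=np.array([np.cos(a),np.sin(a)]);v=np.array([-u[1],u[0]])
    d=P[:,:2]-[.4847,.364];X=d@u;Y=d@v
    k=(abs(X)<.11)&(abs(Y)<.02)&(P[:,2]>.10)&(P[:,2]<.16)
    print(n,X[k].min(),X[k].max(),[(q,round(float(np.median(P[k&(abs(X-q)<.008),2])),4)) for q in(-.08,-.06,-.04,.04,.06) if (k&(abs(X-q)<.008)).sum()>5])
o=robot.get_obs();print(o['time'],o['width'],o['wrist_force'])
E
python3 lvl.py; python3 lvl.py
```

```text
top -0.09114551466944078 -0.012804078830945734 [(-0.08, 0.1394), (-0.06, 0.1397), (-0.04, 0.139)]
scene -0.09513877635268149 0.04713812436829 [(-0.08, 0.1389), (-0.06, 0.1392), (-0.04, 0.1387)]
19.95 0.051483088779323664 [-0.10509109 -0.31970413 -0.0641045 ]
top -0.0908496514245797 -0.011904881708366155 [(-0.08, 0.1386), (-0.06, 0.1396), (-0.04, 0.1399)]
scene -0.09525925338136504 0.049949126919522864 [(-0.08, 0.1388), (-0.06, 0.1396), (-0.04, 0.139)]
20.05 0.05174002430446078 [ 0.09813044  0.00918145 -0.11310692]
```

Call:
move_arm(deltas=[0,0,0,0,0,0,-0.5,0,0,0,0,0,0,-0.5,0,0,0,0,0,0,-0.5,0,0,0,0,0,0,-0.5,0,0,0,0,0,0,-0.5])

```text
time: 20.55
tool_pos: [0.4846, 0.364, 0.1043]
ee_rot: [3.142, -0.0, -3.01]
wrist_force: [-0.7, -0.5, 0.4]
width: 0.0706
finger_force: 0.0
```

```bash
python3 lvl.py
```

```text
top -0.09129013868106345 -0.012303329327709112 [(-0.08, 0.1395), (-0.06, 0.1395), (-0.04, 0.1396)]
scene -0.09601546771294309 0.043086198174816466 [(-0.08, 0.1386), (-0.06, 0.139), (-0.04, 0.1393), (0.04, 0.1396)]
20.65 0.0705493027636916 [0.14357512 0.02184359 1.19673705]
```

Call:
move_arm(deltas=[0,0,0,0,0,-0.5,-0.5,0,0,0,0,0,-2,-0.5,0,0,0,0,0,-4,-0.5,0,0,0,0,0,-7,-0.5,0,0,0,0,0,-10,-0.5,0,0,0,0,0,-12,-0.5,0,0,0,0,0,-12,-0.5,0,0,0,0,0,-12,-0.5])

```text
time: 21.45
tool_pos: [0.4848, 0.3641, 0.2252]
ee_rot: [3.141, 0.002, -3.01]
wrist_force: [-0.1, -0.5, -0.6]
width: 0.0705
finger_force: 0.0
```

```bash
python3 lvl.py; python3 -c "
from h import *
s=load('top');b=load('scene')
cv2.imwrite('pics/c6.png',np.hstack([cv2.resize(s['image'][140:260,180:300,::-1],(400,400)),cv2.resize(b['image'][110:230,200:320,::-1],(400,400))]))"
```

```text
top -0.07876976869341627 0.02615382871029558 [(-0.08, 0.1401), (-0.06, 0.1398), (-0.04, 0.1399)]
scene -0.09588290907961751 0.06862522052148777 [(-0.08, 0.1389), (-0.06, 0.1392), (-0.04, 0.1393), (0.04, 0.1394), (0.06, 0.1398)]
21.55 0.07079120779628197 [0.20130567 0.32669786 0.79289916]
```

View pics/c6.png

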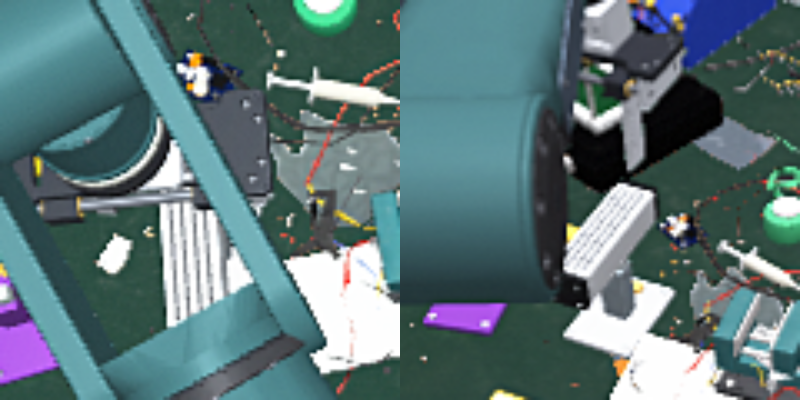

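The picture shows the pod level on the ridge, at about (610,245) in the scene half, with the gripper clear above it.

```bash
python3 -c "
from bench import robot
print(robot.close_job())"
```

```text
the job is handed in; nothing more can be done
None
```

The pod is balanced level on the aluminium stand's ridge with its length square to it, its centre of mass about 12 mm from the middle (towards the end that lay farther from the robot) and its mass about 0.36 kg; the gripper is clear, the job took about 21.5 s, and it is handed in with no verdict shown.

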